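Refit a washed hob knob and hold it pressed in

ROBOT

A 6-joint arm with a two-finger parallel gripper is mounted at the origin on the work surface. World frame = base frame: x ahead of the robot, y to its left, z up, the work surface at z = 0. Lengths are in m, angles in rad, forces in N, time in s.
With the tool pointing down it reaches from about 0.325 to 0.925 m from the base axis. Payload 3.1 kg.
Tool frame: the origin (TCP) lies at the very end of the fingers, on their centre line; the grasp point (between the pads) lies 19 mm behind it (arm.grip_point_offset is the y of the grasp point in the tool frame, in m); y points along the fingers, x is the direction in which the jaws open and shut, and the axes are right-handed (so a half turn about y gives the same grasp; the last joint's range is limited). The gripper opens to 85 mm and grips with 20 to 120 N. Pads are 22 mm wide; open, the fingers measure 114 mm over their backs; the gripper's body (76 mm by 85 mm) begins 54 mm behind the grasp point. The pads swing forward as they close: fully open they stand 13 mm farther back than shut.
Start: joints at [1.019, 0.217, 1.613, -0, 1.311, -0.112], TCP at [0.266, 0.566, 0.231] pointing down, gripper open.
Joint ranges: [-2.75, 2.75], [-0.78, 2.1], [0.31, 2.55], [-1.13, 4.27], [0.13, 2.63], [-2.58, 2.58]. Speed limits (rad/s): [2.79, 2.79, 3.14, 3.14, 3.14, 3.14].

INTERFACE

Orientations are given as a 3x3 rotation matrix whose columns are the frame's x, y, z axes.
In Python, from workcell import arm gives the robot as it stands. The module is installed in compiled form; this text tells all that it offers.
- The arm moves only by the shell command python3 -m pendant 'ROWS' [FORCE]. ROWS is JSON, one flat list of numbers, 5 for each row, row after row: the shift along the tool's x, y, z in mm, then the turn about the tool's y in rad, then the finger opening in mm, from 0 to 85.4. In form: [x, y, z, turn, hand, x, y, z, turn, hand, ...]. A call has 1 to 8 rows; each row is the pose to reach, as a shift and turn from the pose measured when the call began, along the tool's axes at that moment; what a row does not reach only later rows make up. A row lasts 1/10 s, in which the tool goes at most 50 mm and 8.59 degrees, less where a joint would pass 70% of its speed; a pose out of reach is approached as far as the arm can. A call with a gripper value outside its range is refused whole. The fingers move at their own pace and stop on an object; FORCE is the grip in N (left out, the last holds). Time passes only in rows, so rows that repeat a pose let the fingers close. It gives the time, the measured TCP pose, the force and the opening at its end, in the units of the state.
- arm.get_state(): the state, without advancing time (a new reading comes with each control period).
- arm.get_image(name): name is "side" or "top" or "wrist"; returns the picture (420x560x3 uint8, red, green, blue); there is no depth.
- arm.calibration(name): a dict with "camera_matrix" (3x3 intrinsics, pixels), "rvec" (rotation vector, rad) and "tvec" (3), from world to camera coordinates, as OpenCV has them; the wrist camera has in their place "mount" (4x4, takes a point from camera to tool coordinates, whose origin is the TCP and whose axes are the tool frame's). Camera axes: x right, y down, z forward; pixel columns grow to the right and rows downward; lengths in m; the calibration is good to about 2 mm. A picture is of the moment at which its call begins: read the wrist's pose just before it. calibration takes no time and is no camera call.
- arm.hand_in(): hands the job in, once; it reports no verdict.
The state is a dict: "time": time; "joint_pos": joint angles; "dq": joint speeds; "joint_torque": joint torques, N m; "tool_pos": TCP position; "tcp_rot": TCP orientation; "force": force on the tool from outside, world axes, zero at the start; "ft_torque": the same for the moment, N m; "width": finger opening in m.
Only numpy, scipy, OpenCV 4.12 (cv2) and the standard library are available. Lean on these libraries where they do the work, as an engineer would, in place of code of your own. Each camera call takes 0.05 s, during which the arm holds its last target. There are 200 camera calls.

TASK

The hob has been cleaned, and one of its knobs still stands in the clear plastic tray: lift that knob out, turn it so that the flat in its hole matches the flat on the bare control shaft, and push it fully home on the shaft. Then press the knob down against the valve spring as far as it goes and keep it pressed, as one does to make the igniter spark: the job finishes while you are still holding the knob pressed in, do not let go. Leave the other knob, the tray and everything else where they are.

Things in the scene. Friction and masses are not known exactly. Their poses are not given: they have to be found in the camera images.
- knob: The loose black hob knob, about 60 g, standing upright in the tray. Round skirt 44 mm across, 7 mm high; above it, up to 30 mm height, a bar grip 17 mm wide (along y) and 39 mm long (along x) with flat parallel sides. Origin: centre of its underside; z up. A white pointer line on the bar's top and end points along +x.
- knob_hole (a point): Inner end of the knob's blind D-shaped hole, on the knob's axis, 17 mm above its underside; axes as the knob's. The hole opens downward: 10.8 mm round, its flat on the pointer's side (+x), 1.4 mm from the axis; the mouth bevelled, 1.1 mm on the round side, 0.3 mm on the flat.
- knob_pointer (a point): Outer end of the white pointer line on top of the loose knob's bar: 20 mm along the knob's +x from its axis, 30 mm above its underside. On the hob it points to the burners, at the off dot.
- spindle_tip (a point): Centre of the top end of the bare brass control shaft at the hob's front: D-shaft 10 mm across, 25 mm out of the hob top when free, in a black collar 30 mm across and 3 mm high; bevelled tip. Its flat, 1 mm from the axis, faces +x of this frame: to the burners and the off dot. z up. With the knob home this point meets the hole's inner end and the x axes agree: knob's underside 17 mm below it.
- spindle (a joint): How far the bare shaft is pushed in, m: 0 free, 0.005 at its stop. Push-in gas valve: a spring pushes it up with 3 N at 0, rising to 8 N at 0.005. It does not turn; it comes back up when released. The seated knob's underside is 8 mm above the hob top when free, 3 mm at the stop.
- hob: Two-burner gas hob, brushed steel top, 510 mm long (x), 290 mm wide (y), fixed in the worktop. Origin: centre, at worktop height; front with the two controls to -x. Steel top 10 mm above the worktop. Controls 200 mm to -x of the centre, 55 mm to either side; the bare shaft may be either, the other has its knob on. Front pan support begins 81 mm behind the shafts, 54 mm high above the worktop.
- other_knob (a joint): How far the other hob knob, already fitted and alike the loose one, is pushed in, m: 0 free, 0.005 at its stop. It stands 110 mm beside the bare shaft, its top 48 mm above the worktop. To be left alone.
- tray: Clear plastic tray, loose, 180 mm (x) by 260 mm (y), 32 mm high, walls and floor 3 mm thick. Origin: centre of its underside. The knob stands on its floor in the -y half, at least 60 mm from every wall; the scraper and the metal cap lie in the +y half.
- scraper: Orange plastic scraper block, 62 x 48 x 16 mm, lying in the tray; a bystander. Origin: centre of its underside.
- metal_cap: Small grey metal screw cap, 38 mm across, 14 mm high, lying in the tray; a bystander. Origin: centre of its underside.
- white_bottle1: White plastic bottle, 48 mm across, 98 mm high, standing on the worktop; a bystander. Origin: centre of its underside.
- white_bottle2: A second bottle like it, 48 mm across, 98 mm high; a bystander. Origin: centre of its underside.
- lab_bottle: Glass bottle with a blue screw cap, 86 mm across, 162 mm high; a bystander. Origin: centre of its underside.
- clear_cup: Clear plastic cup, 84 mm across the rim, 92 mm high; a bystander. Origin: centre of its underside.
- cutter: Blue utility cutter, 135 mm body lying flat, 22 mm high; a bystander. Origin: centre of its underside.
- scissors: Scissors with black and yellow handles, 220 mm long, lying flat, 12 mm high; a bystander. Origin: its pivot, at the worktop.
Things that resemble listed ones, but are neither listed nor needed, are in the scene too. Leave any green, purple or red look-alike of the knob alone.

How it is judged:
On the way, in this order (a step that is already met when the one before it is completed fails the run):
1. the knob is held by the fingers, lifted clear of the tray (height (world z) of knob above 0.045 m and contact force between the fingers and knob above 0.5 N and contact force between knob and tray below 0.05 N), for 0.2 s.
2. the knob is fully on the bare shaft, flat to flat (z of knob in the frame of spindle_tip between -0.0195 and -0.015 m and horizontal distance between knob and spindle_tip below 0.0025 m and angle between the x axis of knob and the x axis of spindle_tip, either way round below 0.25 rad and angle between knob's own z axis and vertical below 0.12 rad and x of knob_pointer in the frame of spindle_tip above 0.015 m), for 0.2 s.
At the end, for the whole second after the job is handed in: Knob home on the bare shaft: underside 15 to 19.5 mm below its tip, within 2.5 mm of its axis, flat to flat within 0.25 rad (pointer to the burners), upright within 0.12 rad; shaft pushed in more than 3.8 of 5 mm and still; fingers press the knob with more than 2 N (all of step 2 and value of joint spindle above 0.0038 m and contact force between the fingers and knob above 2 N and velocity of joint spindle between -0.01 and 0.01 m/s); the arm keeps its last pose, push and grip.
It fails at once if the other knob is pushed in by more than 2 mm (value of joint other_knob above 0.002 m).
It fails at once if the tray is shifted by more than 40 mm (distance of tray from where it was at the start of the episode above 0.04 m).
It fails at once if a bystander is shifted by more than 40 mm or knocked over (distance of any of scraper, metal_cap, white_bottle1, white_bottle2, lab_bottle, clear_cup, cutter, scissors from where it was at the start of the episode above 0.04 m or angle between any of scraper, metal_cap, white_bottle1, white_bottle2, lab_bottle, clear_cup, cutter, scissors's own z axis and vertical above 0.5 rad).
It also fails if it takes over 38 s, if anything falls off the work surface, if the arm or the gripper's body presses on something with over 40 N, if the wrist force passes 120 N, or if a joint passes its speed limit or range.

## Working session

There is one attempt and no reset: what is moved stays moved. The work goes in short steps, Python scripts to look and compute and a shell command to move; the robot and the scene stay as the last step left them, time stands still between calls to the robot, and variables do not carry over. Pictures are saved under pics/ and viewed, about 8 in all and at most 12, crops included, and the job is handed in when it is done.

```bash
mkdir -p pics; python3 - <<'E'
from workcell import arm
import cv2,numpy as np
s=arm.get_state();print(s['time'],s['tool_pos'],s['tcp_rot'],s['width'])
for n in ('side','top','wrist'):
    im=arm.get_image(n);cv2.imwrite(f'pics/{n}0.png',im[:,:,::-1])
    c=arm.calibration(n);print(n,{k:np.round(v,4).tolist() for k,v in c.items()})
E
```

```text
0.0 [0.26563777 0.5648476  0.22995476] [[ 4.25698029e-01 -1.25501010e-03 -9.04864417e-01]
 [ 9.04862152e-01 -2.04193675e-03  4.25699796e-01]
 [-2.38193345e-03 -9.99997128e-01  2.66362687e-04]] 0.085046871999541
side {'camera_matrix': [[445.9497, 0.0, 283.0565], [0.0, 445.9497, 201.5898], [0.0, 0.0, 1.0]], 'rvec': [2.2522, -0.4151, 0.1907], 'tvec': [-0.4873, 0.1694, 1.3469]}
top {'camera_matrix': [[432.2446, 0.0, 275.7802], [0.0, 432.2446, 210.111], [0.0, 0.0, 1.0]], 'rvec': [2.1637, -2.1995, 0.0797], 'tvec': [0.0161, 0.5404, 1.2892]}
wrist {'camera_matrix': [[350.5926, 0.0, 274.5426], [0.0, 350.5926, 211.5896], [0.0, 0.0, 1.0]], 'mount': [[1.0, 0.0007, 0.0005, -0.0008], [-0.0002, -0.3264, 0.9452, -0.1426], [0.0008, -0.9452, -0.3264, 0.0847], [0.0, 0.0, 0.0, 1.0]]}
```

View pics/top0.png

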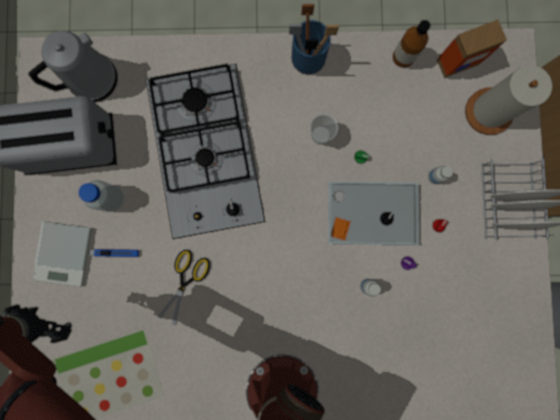

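View pics/side0.png

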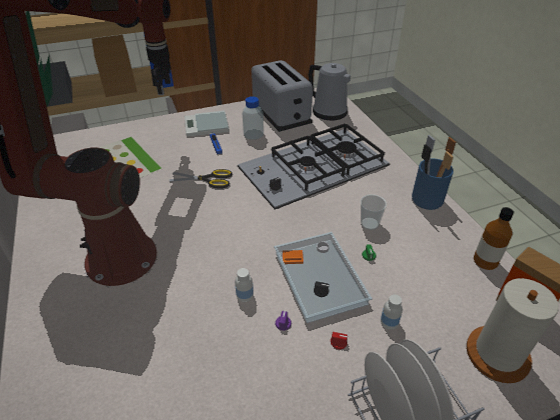

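Candidates for the knob in the top view: black in the tray (387,217), green (361,157), red (440,225), purple (408,263), and the fitted black knob on the hob (234,209). I choose the black one in the tray. The bare brass shaft is at (197,216). Next is a close crop of both, with rays cast.

```bash
cat > h.py <<'E'
import cv2,numpy as np
from workcell import arm
def cam(name,st=None):
    c=arm.calibration(name);K=np.array(c['camera_matrix'])
    if name=='wrist':
        M=np.array(c['mount']);R=np.array(st['tcp_rot']);
        Rcw=R@M[:3,:3];p=np.array(st['tool_pos'])+R@M[:3,3]
    else:
        Rw=cv2.Rodrigues(np.array(c['rvec']))[0];Rcw=Rw.T;p=-Rw.T@np.array(c['tvec']).ravel()
    return K,Rcw,p
def ray(C,uv,z):
    K,R,p=C;d=R@np.linalg.solve(K,[uv[0],uv[1],1.]);return p+d*(z-p[2])/d[2]
def proj(C,X):
    K,R,p=C;q=K@(R.T@(np.array(X)-p));return q[:2]/q[2]
E
python3 - <<'E'
from h import *
C=cam('top');print('cam',C[2])
for n,uv,z in [('knob',(387,217),.02),('shaft',(197,216),.03),('other',(234,209),.04),('trayTL',(331,183),.032),('trayBR',(419,244),.032),('hobFL',(172,238),.01),('hobFR',(264,222),.01),('hobBL',(149,78),.01)]:
    print(n,ray(C,uv,z).round(3))
im=cv2.imread('pics/top0.png')
a=cv2.resize(im[175:260,325:425],(400,340),interpolation=cv2.INTER_CUBIC)
b=cv2.resize(im[175:260,165:265],(400,340),interpolation=cv2.INTER_CUBIC)
cv2.imwrite('pics/c1.png',np.clip(np.hstack([a,b])*1.6,0,255).astype('uint8'))
E
```

```text
cam [0.44175881 0.00464671 1.32630835]
knob [ 0.514 -0.329  0.02 ]
shaft [0.526 0.244 0.03 ]
other [0.545 0.132 0.04 ]
trayTL [ 0.619 -0.161  0.032]
trayBR [ 0.431 -0.418  0.032]
hobFL [0.462 0.324 0.01 ]
hobFR [0.506 0.044 0.01 ]
hobBL [0.963 0.397 0.01 ]
```

View pics/c1.png

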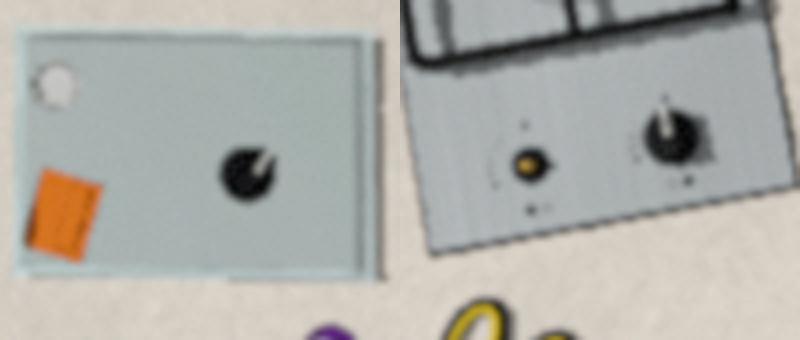

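The left crop shows the black knob in the tray at about (387,219), its white pointer up and to the right, yaw about -35°. The right crop shows the bare brass shaft at (197.5,216), with the fitted knob to its right. The hob's yaw is about +8.6°. I'm moving above the tray knob.

```bash
python3 -m pendant '[-706,50,-602,0.17,50,-706,50,-602,0.17,50,-706,50,-602,0.17,50,-706,50,-602,0.17,50,-706,50,-602,0.17,50,-706,50,-602,0.17,50,-706,50,-602,0.17,50,-706,50,-602,0.17,50]' 40; python3 - <<'E'
from h import *
s=arm.get_state();R=np.array(s['tcp_rot']);d=np.array([.51,-.33,.17])-s['tool_pos'];print(s['time'],s['tool_pos'],R.round(3),(R.T@d*1000).round())
E
```

```text
time: 0.95
tool_pos: [0.3708, 0.1783, 0.2097]
tcp_rot: [[0.572, -0.0, -0.82], [0.82, -0.002, 0.572], [-0.002, -1.0, -0.001]]
force: [1.0, -0.4, 0.2]
width: 0.05
0.95 [0.37081622 0.1782743  0.20966222] [[ 0.572 -0.    -0.82 ]
 [ 0.82  -0.002  0.572]
 [-0.002 -1.    -0.001]] [-337.   40. -405.]
```

```bash
python3 -m pendant '[-337,40,-405,0,50,-337,40,-405,0,50,-337,40,-405,0,50,-337,40,-405,0,50,-337,40,-405,0,50,-337,40,-405,0,50,-337,40,-405,0,50,-337,40,-405,0,50]'; python3 -m pendant '[-84,10,-100,0,50,-84,10,-100,0,50,-84,10,-100,0,50,-84,10,-100,0,50,-84,10,-100,0,50]' ; python3 - <<'E'
from h import *
s=arm.get_state();im=arm.get_image('wrist');cv2.imwrite('pics/w1.png',im[:,:,::-1])
R=np.array(s['tcp_rot']);d=np.array([.51,-.33,.17])-s['tool_pos'];print(s['time'],s['tool_pos'],R.round(3),(R.T@d*1000).round())
print(proj(cam('wrist',s),[.511,-.329,.03]))
E
```

```text
time: 1.75
tool_pos: [0.4759, -0.2067, 0.1797]
tcp_rot: [[0.573, -0.0, -0.82], [0.82, -0.001, 0.573], [-0.001, -1.0, -0.0]]
force: [0.8, 0.0, 0.7]
width: 0.0501
time: 2.25
tool_pos: [0.5092, -0.3329, 0.169]
tcp_rot: [[0.574, -0.002, -0.819], [0.819, 0.001, 0.574], [-0.001, -1.0, 0.002]]
force: [-0.3, 0.5, -0.6]
width: 0.0501
2.25 [ 0.50919908 -0.33291746  0.16897219] [[ 0.574 -0.002 -0.819]
 [ 0.819  0.001  0.574]
 [-0.001 -1.     0.002]] [ 3. -1.  1.]
[280.54465902 196.75210981]
```

View pics/w1.png

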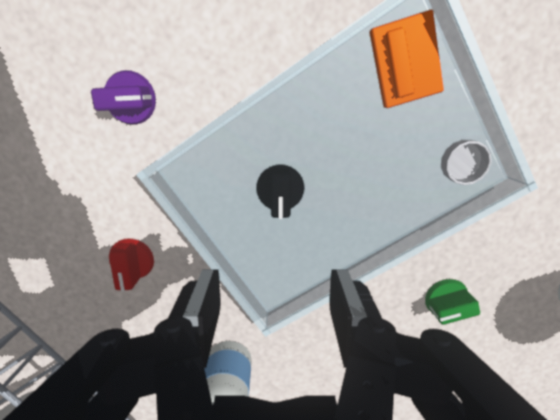

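The wrist view shows the black knob at about (281,188), pointer pointing straight down the image (281,197→217), already nearly square to the jaws. The green, red and purple look-alikes stand outside the tray. Now the exact numbers.

```bash
python3 - <<'E'
from h import *
im=cv2.imread('pics/w1.png');s=arm.get_state();C=cam('wrist',s)
g=im.max(2)
m=np.zeros_like(g);m[150:230,240:320]=(g[150:230,240:320]<70)*255
c=max(cv2.findContours(m,0,2)[0],key=cv2.contourArea)
h=cv2.convexHull(c)
f=np.zeros_like(g);cv2.drawContours(f,[h],-1,255,-1)
w=np.where((f>0)&(g>140));ys,xs=w;print(len(xs),xs.min(),xs.max(),ys.min(),ys.max())
vx,vy,x0,y0=cv2.fitLine(np.stack([xs,ys],1).astype(np.float32),2,0,.01,.01).ravel();print(vx,vy,x0,y0)
yt=ys.max()+.5;yb=ys.min()-.5
a=ray(C,(x0+(yb-y0)*vx/vy,yb),.033);b=ray(C,(x0+(yt-y0)*vx/vy,yt),.033)
print('line',a,b,'yaw',np.arctan2(*(b-a)[[1,0]]),np.linalg.norm(b-a))
yaw=np.arctan2(*(b-a)[[1,0]]);print('centre from tip',b-.02*np.array([np.cos(yaw),np.sin(yaw),0]))
# skirt: upper part of contour
p=c[:,0];p=p[p[:,1]<195]
Q=np.array([ray(C,q,.008)[:2] for q in p]);(A,)=[np.linalg.lstsq(np.c_[2*Q,np.ones(len(Q))],(Q**2).sum(1),rcond=None)[0]]
print('skirt c',A[:2],'r',np.sqrt(A[2]+A[:2]@A[:2]))
R=C[1];print('toolyaw of -z',np.arctan2(-np.array(s['tcp_rot'])[1,2],-np.array(s['tcp_rot'])[0,2]))
kn=np.r_[A[:2],.02]
print((np.array(s['tcp_rot']).T@(kn-s['tool_pos'])*1000).round(1))
E
```

```text
96 266 294 197 216
0.30799177 -0.951389 280.3125 207.10417
line [ 0.5116383  -0.32533584  0.033     ] [ 0.52303636 -0.33977881  0.033     ] yaw -0.9026898791525528 0.018398787046191457
centre from tip [ 0.51064635 -0.32407889  0.033     ]
skirt c [ 0.50936554 -0.32732909] r 0.020251848543854728
toolyaw of -z -0.6100092660771483
[  4.  149.1   2.3]
```

```bash
python3 -m pendant '[4,40,2.3,0,45,4,80,2.3,0,45,4,115,2.3,0,45,4,140,2.3,0,45,4,150,2.3,0,45,4,155,2.3,0,45,4,155,2.3,0,45]'; python3 - <<'E'
from h import *
s=arm.get_state();im=arm.get_image('wrist');cv2.imwrite('pics/w2.png',im[150:,100:460,::-1])
print(s['time'],s['tool_pos'],s['force'])
E
```

```text
time: 3.0
tool_pos: [0.5098, -0.3269, 0.0148]
tcp_rot: [[0.572, -0.001, -0.82], [0.82, 0.0, 0.572], [-0.001, -1.0, 0.001]]
force: [0.4, -0.5, 1.5]
width: 0.0448
3.0 [ 0.50976852 -0.32689788  0.01479396] [ 0.39088209 -0.51586038  1.45685537]
```

View pics/w2.png

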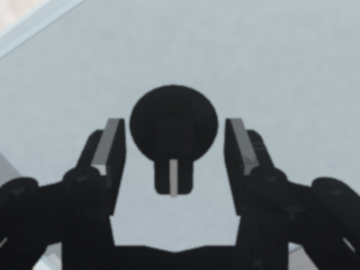

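The knob's bar sits centred between the open pads (line at crop (174,178)) and is parallel to them. Closing and lifting.

```bash
python3 -m pendant '[0,1,0,0,10,0,1,0,0,10,0,1,0,0,10,0,1,0,0,10,0,1,0,0,10]' 60;  python3 -m pendant '[0,-20,0,0,10,0,-55,0,0,10,0,-95,0,0,10,0,-125,0,0,10,0,-125,0,0,10]'; python3 - <<'E'
from h import *
s=arm.get_state();R=np.array(s['tcp_rot'])
d=np.array([.527,.243,.12])-s['tool_pos'];print(s['time'],s['tool_pos'],(R.T@d*1000).round())
im=arm.get_image('wrist');cv2.imwrite('pics/w3.png',im[:,:,::-1])
E
```

```text
time: 3.55
tool_pos: [0.5117, -0.3287, 0.0166]
tcp_rot: [[0.572, 0.003, -0.82], [0.82, -0.003, 0.572], [-0.001, -1.0, -0.004]]
force: [-0.4, 0.4, 6.9]
width: 0.0155
time: 4.05
tool_pos: [0.5146, -0.331, 0.1479]
tcp_rot: [[0.573, 0.012, -0.82], [0.82, -0.01, 0.572], [-0.002, -1.0, -0.015]]
force: [0.1, -0.7, -0.1]
width: 0.0154
4.05 [ 0.51464717 -0.33101929  0.14792518] [478.  22. 319.]
```

```bash
python3 -m pendant '[478,12,319,-0.76,10,478,12,319,-0.76,10,478,12,319,-0.76,10,478,12,319,-0.76,10,478,12,319,-0.76,10,478,12,319,-0.76,10,478,12,319,-0.76,10,478,12,319,-0.76,10]';   python3 - <<'E'
from h import *
s=arm.get_state();R=np.array(s['tcp_rot'])
d=np.array([.527,.243,.12])-s['tool_pos'];print(s['time'],R.round(3),(R.T@d*1000).round(), np.arctan2(R[1,0],R[0,0]))
E
```

```text
time: 4.9
tool_pos: [0.519, 0.0734, 0.1305]
tcp_rot: [[-0.15, 0.004, -0.989], [0.989, -0.007, -0.15], [-0.008, -1.0, -0.003]]
force: [0.2, 0.1, -0.8]
width: 0.0155
4.9 [[-0.15   0.004 -0.989]
 [ 0.989 -0.007 -0.15 ]
 [-0.008 -1.    -0.003]] [167.   9. -33.] 1.7209355874552537
```

View pics/w3.png

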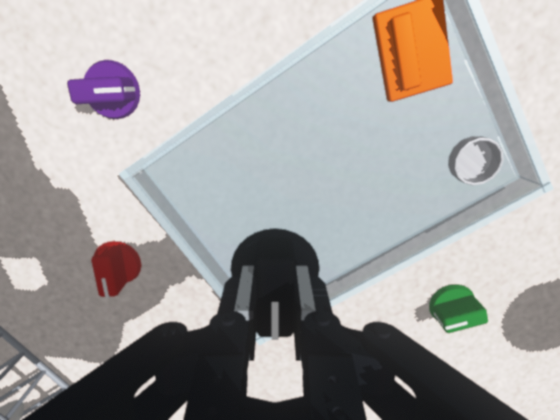

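The knob is held, with its pointer line at (275,320) and skirt centre at about (275,272), square in the jaws. I'm moving to stand about 50 mm beyond the shaft so the wrist camera sees it.

```bash
python3 -m pendant '[167,9,-83,0,10,167,9,-83,0,10,167,9,-83,0,10,167,9,-83,0,10,167,9,-83,0,10,167,9,-83,0,10]';   python3 - <<'E'
from h import *
s=arm.get_state();R=np.array(s['tcp_rot'])
im=arm.get_image('wrist');cv2.imwrite('pics/w4.png',im[:,:,::-1]);np.save('s4.npy',s,allow_pickle=True)
print(s['time'],s['tool_pos'],R.round(3))
E
```

```text
time: 5.5
tool_pos: [0.5743, 0.2509, 0.1178]
tcp_rot: [[-0.152, -0.0, -0.988], [0.988, -0.009, -0.152], [-0.009, -1.0, 0.002]]
force: [-0.9, -0.0, -2.0]
width: 0.0155
5.5 [0.57428636 0.25086171 0.11779981] [[-0.152 -0.    -0.988]
 [ 0.988 -0.009 -0.152]
 [-0.009 -1.     0.002]]
```

View pics/w4.png

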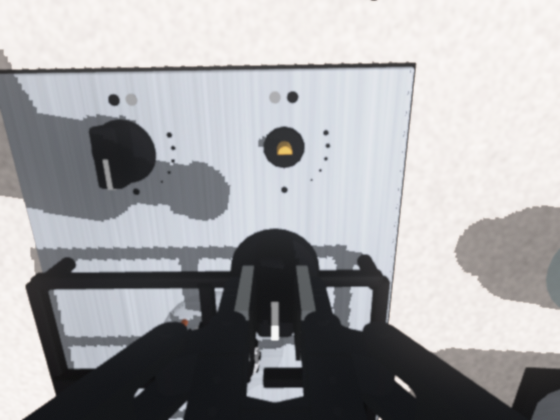

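The bare shaft's collar is at (284,147) with the brass tip at (285,150) and the off dot at (284,190); the fitted knob is at left (122,155). The held knob's skirt is at about (275,272). Measuring these.

```bash
python3 - <<'E'
from h import *
s=np.load('s4.npy',allow_pickle=True).item();C=cam('wrist',s);R=np.array(s['tcp_rot']);T=np.array(s['tool_pos'])
im=cv2.imread('pics/w4.png');g=im.max(2)
def circ(Q):
    A=np.linalg.lstsq(np.c_[2*Q,np.ones(len(Q))],(Q**2).sum(1),rcond=None)[0];return A[:2],np.sqrt(A[2]+A[:2]@A[:2])
def blob(x0,x1,y0,y1,th):
    m=np.zeros_like(g);m[y0:y1,x0:x1]=(g[y0:y1,x0:x1]<th)*255
    return max(cv2.findContours(m,0,cv2.CHAIN_APPROX_NONE)[0],key=cv2.contourArea)
h=cv2.convexHull(blob(262,310,122,175,70))[:,0];print(h.min(0),h.max(0))
e=cv2.fitEllipse(cv2.convexHull(blob(262,310,122,175,70)));print(e)
for z in(.010,.013):
    c,r=circ(np.array([ray(C,q,z)[:2] for q in h]));print('collar',z,c,r,'ell',ray(C,e[0],z))
sh=c
d=blob(277,292,183,197,110);M=cv2.moments(d);dot=ray(C,(M['m10']/M['m00'],M['m01']/M['m00']),.010);print('dot',dot,'yaw',np.arctan2(*(dot[:2]-sh)[::-1]))
# brass
hsv=cv2.cvtColor(im,cv2.COLOR_BGR2HSV);b=(hsv[...,1]>90)&(hsv[...,2]>90);b[:130]=b[170:]=0;b[:,:265]=b[:,305:]=0
ys,xs=np.where(b);print('brass',xs.min(),xs.max(),ys.min(),ys.max(),ray(C,(xs.mean(),ys.mean()),.035))
# hob front edge
pts=[]
for x in range(60,400,10):
    col=g[40:100,x].astype(int);pts.append((x,40+np.argmin(col)))
vx,vy,x0,y0=cv2.fitLine(np.array(pts,np.float32),cv2.DIST_HUBER,0,.01,.01).ravel()
a=ray(C,(x0-150*vx,y0-150*vy),.01);b2=ray(C,(x0+150*vx,y0+150*vy),.01);v=(b2-a);v=v if v[1]>0 else -v
print('edge yaw of hob x',np.arctan2(v[1],v[0])-np.pi/2)
# knob
p=blob(225,325,225,300,60)[:,0];p=p[p[:,1]<262]
p=p[(p[:,1]>226)]
zk=T[2]-.0068
for z in(zk,):
    Q=np.array([ray(C,q,z)[:2] for q in p]);k,r=circ(Q);print('knob',k,r,'tool',(R.T@(np.r_[k,T[2]-.0136]-T)*1000).round(1))
print('dot-line px knob line: tool -z yaw',np.arctan2(-R[1,2],-R[0,2]))
E
```

```text
[264 128] [302 166]
((283.37310791015625, 146.7149658203125), (38.374366760253906, 38.72177505493164), 92.72682189941406)
collar 0.01 [0.52679665 0.24867274] 0.013636992226909537 ell [0.52656201 0.24864788 0.01      ]
collar 0.013 [0.52636017 0.24855716] 0.013473731521507057 ell [0.52612835 0.24853259 0.013     ]
dot [0.55738888 0.2540719  0.01      ] yaw 0.17589357356937727
brass 277 292 141 154 [0.52400458 0.24839466 0.035     ]
edge yaw of hob x 0.167599871107047
knob [0.57061348 0.25001261] 0.020615554718390827 tool [-0.2 13.6  3.7]
dot-line px knob line: tool -z yaw 0.15211491879664812
```

```bash
cat > m.py <<'E'
from h import *
from scipy.optimize import least_squares
s=np.load('s4.npy',allow_pickle=True).item();C=cam('wrist',s);R=np.array(s['tcp_rot']);T=np.array(s['tool_pos'])
im=cv2.imread('pics/w4.png');g=cv2.resize(im.max(2),None,fx=4,fy=4,interpolation=cv2.INTER_LINEAR)
def blob(x0,x1,y0,y1,th):
    m=np.zeros_like(g);m[y0*4:y1*4,x0*4:x1*4]=(g[y0*4:y1*4,x0*4:x1*4]<th)*255
    c=max(cv2.findContours(m,0,cv2.CHAIN_APPROX_NONE)[0],key=cv2.contourArea);c=cv2.convexHull(c)[:,0]
    return c.astype(float)/4-.375
def circ(Q,r=None):
    f=lambda p:np.hypot(*(Q-p[:2]).T)-(p[2] if r is None else r)
    o=least_squares(f,[*Q.mean(0),.015][:3 if r is None else 2],loss='soft_l1',f_scale=3e-4);return o.x.round(5),np.abs(f(o.x)).mean().round(5)
h=blob(258,312,120,175,100)
for nm,sel,z in(('near',h[:,1]<143,.010),('far',h[:,1]>151,.013)):
    Q=np.array([ray(C,q,z)[:2] for q in h[sel]]);print('collar',nm,circ(Q),circ(Q,.015))
k=blob(225,325,220,290,90)
for hi in(250,260,266):
    p=k[(k[:,1]<hi)];Q=np.array([ray(C,q,T[2]-.0136) for q in p]);Q=((Q-T)@R)[:,[0,2]]
    print('knob tool xz',circ(Q),circ(Q,.022))
e=np.array(ray(C,(284,68),.010));print('edge pt',e,'edge->shaft should be 55mm')
E
python3 m.py
```

```text
collar near (array([0.52745, 0.2487 , 0.01462]), np.float64(0.00012)) (array([0.52791, 0.24877]), np.float64(0.00013))
collar far (array([0.52624, 0.24865, 0.01408]), np.float64(8e-05)) (array([0.52517, 0.24861]), np.float64(0.0002))
knob tool xz (array([-0.00017, -0.00054,  0.02269]), np.float64(0.0001)) (array([-0.00017,  0.00026]), np.float64(0.00012))
knob tool xz (array([-0.00018, -0.00068,  0.02281]), np.float64(0.0001)) (array([-0.00017,  0.00029]), np.float64(0.00017))
knob tool xz (array([-0.00018, -0.00068,  0.02281]), np.float64(0.0001)) (array([-0.00017,  0.00029]), np.float64(0.00017))
edge pt [0.47533187 0.24074454 0.01      ] edge->shaft should be 55mm
```

```bash
python3 -m pendant '[6,20,7,-0.018,10,6,45,7,-0.018,10,6,58,7,-0.018,10,6,63,7,-0.018,10,6,63,7,-0.018,10,6,63,7,-0.018,10]';   python3 - <<'E'
from h import *
s=arm.get_state();R=np.array(s['tcp_rot'])
im=arm.get_image('wrist');cv2.imwrite('pics/w5.png',im[:,:,::-1]);np.save('s5.npy',s,allow_pickle=True)
cv2.imwrite('pics/w5c.png',cv2.resize(im[60:360,150:410,::-1],None,fx=2,fy=2,interpolation=cv2.INTER_CUBIC))
print(s['time'],s['tool_pos'],R.round(3),s['force'])
C=cam('wrist',s);print(proj(C,[.527,.2487,.012]),proj(C,[.527,.2487,.035]))
E
```

```text
time: 6.15
tool_pos: [0.5676, 0.254, 0.0562]
tcp_rot: [[-0.167, 0.002, -0.986], [0.986, -0.009, -0.167], [-0.009, -1.0, -0.0]]
force: [-0.2, 0.1, -0.4]
width: 0.0156
6.15 [0.56755177 0.25402337 0.0561989 ] [[-0.167  0.002 -0.986]
 [ 0.986 -0.009 -0.167]
 [-0.009 -1.    -0.   ]] [-0.21536848  0.09677667 -0.36638283]
[278.48475661 176.29550251] [278.57105945 187.31566432]
```

View pics/w5c.png

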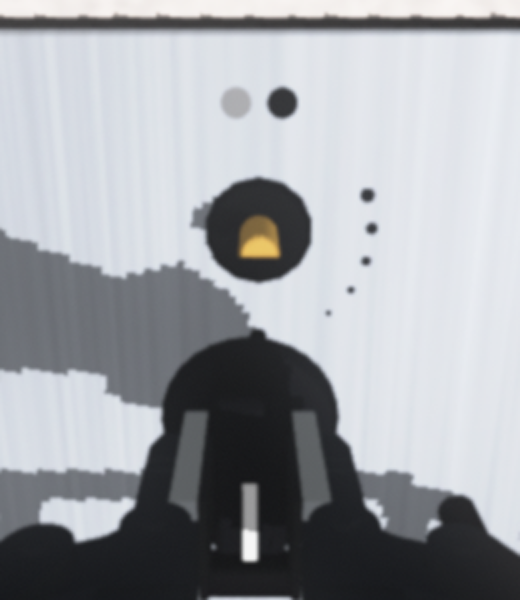

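The close view shows the brass D's top face at crop x 239–280, flat edge at y≈258, collar x 206–311, y 178–282, and knob skirt x 162–338 with front at y≈338.

```bash
sed -e 's/s4/s5/;s/w4/w5/' m.py | sed '/^h=/,$d' > m5.py; cat >> m5.py <<'E'
tool=lambda P:((np.atleast_2d(P)-T)@R*1000).round(2)
px=lambda x,y:(150+x/2-.25,60+y/2-.25)
h=blob(240,312,140,205,100)
for nm,sel,z in(('near',h[:,1]<172,.010),('far',h[:,1]>180,.013)):
    Q=np.array([ray(C,q,z) for q in h[sel]]);Q=((Q-T)@R)[:,[0,2]];print('collar tool xz',nm,circ(Q),circ(Q,.015))
k=blob(225,325,231,270,75)
p=k[(k[:,1]<266)&(k[:,1]>232)];p=p[np.abs(p[:,0]-279)>8]
for dz in (.0136,.0066):
    Q=np.array([ray(C,q,T[2]-dz) for q in p]);Q=((Q-T)@R)[:,[0,2]];print('knob tool xz',dz,circ(Q),circ(Q,.022))
print('flat edge',tool(ray(C,px(259.5,258),.035)),'round edge',tool(ray(C,px(259.5,236),.035)),'wide',tool([ray(C,px(239,257),.035),ray(C,px(280,257),.035)]))
print('skirt front',tool(ray(C,px(250,338),T[2]-.0136)),'dot',tool(ray(C,px(258,333),.01)))
print('shaft base z check; down axis',R[:,1])
E
python3 m5.py
```

```text
collar tool xz near (array([0.00184, 0.04034, 0.01489]), np.float64(9e-05)) (array([0.00186, 0.04019]), np.float64(8e-05))
collar tool xz far (array([0.00208, 0.04182, 0.01413]), np.float64(6e-05)) (array([0.00214, 0.04289]), np.float64(0.00021))
knob tool xz 0.0136 (array([-0.00055,  0.00079,  0.02168]), np.float64(7e-05)) (array([-0.00056,  0.00031]), np.float64(0.00012))
knob tool xz 0.0066 (array([-0.00053,  0.00457,  0.02071]), np.float64(7e-05)) (array([-0.00056,  0.00274]), np.float64(0.00036))
flat edge [[ 2.17 21.18 40.16]] round edge [[ 2.14 21.18 45.6 ]] wide [[-2.79 21.22 40.39]
 [ 7.11 21.14 40.42]]
skirt front [[-0.12 13.6  22.38]] dot [[ 2.22 46.18 10.87]]
shaft base z check; down axis [ 0.00151794 -0.00862568 -0.99996165]
```

```bash
python3 -m pendant '[2.4,0,20,0,10,2.4,0,40.5,0,10,2.4,0,40.5,0,10,2.4,0,40.5,0,10]'; python3 -m pendant '[0,3,0,0,10,0,6,0,0,10,0,9,0,0,10,0,11,0,0,10,0,12,0,0,10]' 80;  python3 - <<'E'
from h import *
s5=np.load('s5.npy',allow_pickle=True).item();s=arm.get_state()
R=np.array(s5['tcp_rot']);print(((np.array(s['tool_pos'])-s5['tool_pos'])@R*1000).round(2),s['force'],s['ft_torque'],s['time'])
E
```

```text
time: 6.6
tool_pos: [0.5286, 0.2502, 0.0577]
tcp_rot: [[-0.168, 0.005, -0.986], [0.986, -0.008, -0.168], [-0.008, -1.0, -0.004]]
force: [0.5, -0.7, -0.4]
width: 0.0158
time: 7.1
tool_pos: [0.5284, 0.25, 0.0451]
tcp_rot: [[-0.167, 0.004, -0.986], [0.986, -0.008, -0.168], [-0.008, -1.0, -0.003]]
force: [-0.3, 0.2, -0.3]
width: 0.0149
[ 2.65 11.1  39.23] [-0.34011688  0.17015979 -0.25061929] [ 0.02463974 -0.01167746 -0.07685567] 7.1
```

```bash
python3 -m pendant '[0,2,0.5,0,10,0,4,0.5,0,10,0,5,0.5,0,10,0,5,0.5,0,10]' ;  python3 - <<'E'
from h import *
s5=np.load('s5.npy',allow_pickle=True).item();s=arm.get_state()
R=np.array(s5['tcp_rot']);print(((np.array(s['tool_pos'])-s5['tool_pos'])@R*1000).round(2),s['force'],s['ft_torque'],s['time'])
E
```

```text
time: 7.5
tool_pos: [0.528, 0.2498, 0.0399]
tcp_rot: [[-0.168, 0.004, -0.986], [0.986, -0.008, -0.168], [-0.009, -1.0, -0.003]]
force: [0.5, 0.1, -1.1]
width: 0.0151
[ 2.61 16.26 39.71] [ 0.46460701  0.07361806 -1.08410565] [-0.10630436 -0.12496958  0.02479882] 7.5
```

```bash
python3 -m pendant '[0,2,0.2,0,10,0,4,0.2,0,10,0,6,0.2,0,10,0,6,0.2,0,10]' ;  python3 - <<'E'
from h import *
s5=np.load('s5.npy',allow_pickle=True).item();s=arm.get_state()
R=np.array(s5['tcp_rot']);print(((np.array(s['tool_pos'])-s5['tool_pos'])@R*1000).round(2),s['force'],s['ft_torque'],s['time'])
im=arm.get_image('wrist');cv2.imwrite('pics/w6.png',cv2.resize(im[120:400,150:410,::-1],None,fx=2,fy=2))
E
```

```text
time: 7.9
tool_pos: [0.528, 0.2497, 0.0337]
tcp_rot: [[-0.168, 0.005, -0.986], [0.986, -0.008, -0.168], [-0.009, -1.0, -0.003]]
force: [1.1, -0.9, -1.8]
width: 0.015
[ 2.57 22.52 39.75] [ 1.10700342 -0.86252998 -1.76014756] [-0.00169052 -0.28408007 -0.01749885] 7.9
```

View pics/w6.png

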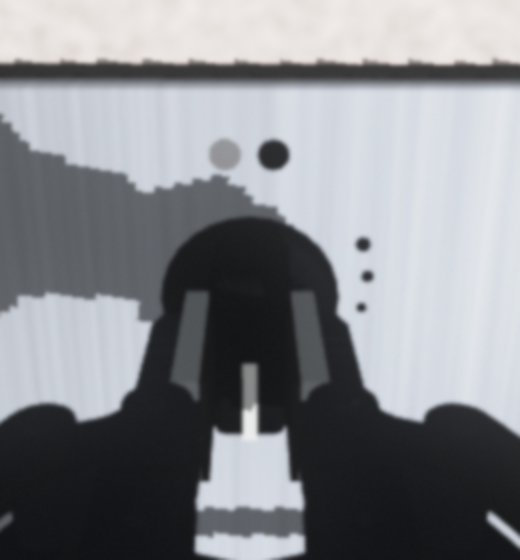

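The knob is still square in the grip and its skirt sits over the shaft with no jam force, so it's on the D. Pushing on to the seat and then the stop.

```bash
python3 -m pendant '[0,1,0,0,10,0,2,0,0,10,0,3,0,0,10,0,3,0,0,10,0,3,0,0,10]' ; python3 -m pendant '[0,1,0,0,10,0,2,0,0,10,0,3,0,0,10,0,3,0,0,10,0,3,0,0,10]'
```

```text
time: 8.45
tool_pos: [0.5281, 0.2497, 0.031]
tcp_rot: [[-0.168, 0.005, -0.986], [0.986, -0.008, -0.168], [-0.009, -1.0, -0.003]]
force: [-0.9, -1.0, 2.4]
width: 0.0149
time: 8.95
tool_pos: [0.5281, 0.2498, 0.0283]
tcp_rot: [[-0.168, 0.005, -0.986], [0.986, -0.008, -0.168], [-0.009, -1.0, -0.003]]
force: [-1.7, -1.7, 6.1]
width: 0.0149
```

```bash
python3 -m pendant '[0,1,0,0,10,0,2,0,0,10,0,3,0,0,10,0,4,0,0,10,0,4,0,0,10]' ; python3 -m pendant '[0,2,0,0,10,0,3,0,0,10,0,3,0,0,10,0,3,0,0,10,0,3,0,0,10]'
```

```text
time: 9.45
tool_pos: [0.5283, 0.2498, 0.0263]
tcp_rot: [[-0.168, 0.004, -0.986], [0.986, -0.008, -0.168], [-0.009, -1.0, -0.002]]
force: [-5.4, -2.6, 14.3]
width: 0.0147
time: 9.95
tool_pos: [0.5284, 0.2499, 0.0261]
tcp_rot: [[-0.168, 0.002, -0.986], [0.986, -0.009, -0.168], [-0.009, -1.0, -0.001]]
force: [-8.4, -3.4, 19.0]
width: 0.015
```

The arm is on the stop: force rose to 19 N with no further travel, and the estimated underside is 12.5 mm (3 mm above the steel). I'll take one last look for stillness and slip before handing in.

```bash
python3 -m pendant '[0,2.5,0,0,10,0,2.5,0,0,10,0,2.5,0,0,10,0,2.5,0,0,10,0,2.5,0,0,10]'; python3 - <<'E'
from h import *
a=arm.get_image('wrist');t=arm.get_image('side');s=arm.get_state();print(s['time'],s['tool_pos'],s['force'],np.abs(s['dq']).max())
C=cam('side');u,v=proj(C,[.528,.25,.03]).astype(int)
A=cv2.resize(a[120:400,150:410,::-1],(400,430));B=cv2.resize(t[v-25:v+18,u-20:u+20,::-1],(400,430),interpolation=cv2.INTER_CUBIC)
cv2.imwrite('pics/w7.png',np.hstack([A,B]))
E
```

```text
time: 10.45
tool_pos: [0.5283, 0.2499, 0.0262]
tcp_rot: [[-0.168, 0.001, -0.986], [0.986, -0.01, -0.168], [-0.01, -1.0, 0.001]]
force: [-7.4, -2.7, 17.5]
width: 0.015
10.55 [0.52833917 0.24987864 0.02618628] [-6.71132265 -2.38859628 16.98297272] 0.001367510256709481
```

View pics/w7.png

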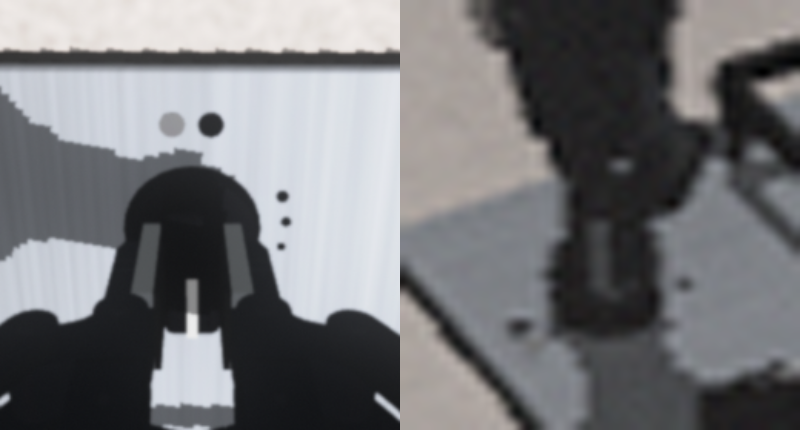

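The knob sits low and square on the hob with its pointer to the burners. It's still in the grip and pressed with about 17 N, and nothing is moving. Handing in.

```bash
python3 -c "
from workcell import arm
print(arm.hand_in())
s=arm.get_state();print(s['time'],s['tool_pos'],s['force'])"
```

```text
the job is handed in; nothing more can be done
None
the job is handed in; nothing more can be done
```

I lifted the black knob out of the tray, turned it to match the flat on the bare shaft, and pushed it home. I then pressed it to the valve's stop and handed in at about 10.6 s of the 38 s allowed, still gripping and pressing.

- **Position:** the tool stopped 5 mm below where the spring force began. That puts the knob's underside about 3 mm above the steel, which is the stop.
- **Force and stillness:** the push read about 17 N, above the spring's 8 N at the stop, and the joints were still (at most 0.0014 rad/s). The grip was set to 80 N.
- **Pictures:** the last wrist and side views show the knob square, low on the hob and pointing to the burners.
- **Disagreements:** the position fits for the shaft and knob differed by 1 to 2 mm between methods. About 7 N of sideways force remained while pressing. The finger width read 15 mm on the 17 mm bar.
- **Not checked:** I did not read the shaft's travel directly. I also took no final picture of the tray and bystanders, though the arm kept clear of them.

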